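Unpile the bench tools into their fitted trays

TASK

Take the pile on the workbench apart and put each thing away, upright and flat on the floor of the recess made for it: the brass weight in the small round recess, the wax puck in the larger round one, the steel block in the smaller rectangular one and the fire brick in the larger rectangular one. Set the things down, do not drop them or let the pile fall, and leave the jar with the green lid and the brass cube where they stand.

Things in the scene. Friction and masses are not known exactly. Their poses are not given: they have to be found in the camera images.
- weight_centre (a point): Small round brass weight with a knob on top, the topmost thing of the pile. Foot 30 mm in diameter and 18 mm high, then a 12 mm neck and an 18 mm knob; 30 mm high in all. Point: its centre, 15 mm above its underside; z up. (Mind the overhead shelf: its front edge is at x = 0.64 m, 0.52 to 0.58 m above the bench, so do not lift things higher than needed over the far trays.)
- wax_centre (a point): Round yellow puck of beeswax, 45 mm in diameter, 17 mm high, under the weight. Point: its centre, 8.5 mm above its underside; z up.
- block_centre (a point): Plain grey steel bench block, 48 mm (its x) by 62 mm (its y) by 38 mm high, under the wax; up to 0.95 kg. Point: its centre, 19 mm above its underside; z up.
- brick_centre (a point): Scorched tan fire brick, 77 mm (its x) by 57 mm (its y) by 30 mm high, the lowest thing of the pile, lying on the bench. Point: its centre, 15 mm above its underside; z up.
- weight_tray: Fixed wooden tray, 8 mm high, felt-lined recess 5 mm deep. Origin: centre of its underside on the bench (the recess floor is 3 mm and the rim 8 mm above it), z up. Outline 70 x 70 mm, small round recess 46 mm in diameter: for the weight.
- wax_tray: Fixed wooden tray, 8 mm high, felt-lined recess 5 mm deep. Origin: centre of its underside on the bench (the recess floor is 3 mm and the rim 8 mm above it), z up. Outline 85 x 85 mm, larger round recess 61 mm in diameter: for the wax puck.
- block_tray: Fixed wooden tray, 8 mm high, felt-lined recess 5 mm deep. Origin: centre of its underside on the bench (the recess floor is 3 mm and the rim 8 mm above it), z up. Outline 86 mm (x) by 100 mm (y), smaller rectangular recess 64 mm (x) by 78 mm (y): for the steel block, its x and y along the tray's x and y (either way round).
- brick_tray: Fixed wooden tray, 8 mm high, felt-lined recess 5 mm deep. Origin: centre of its underside on the bench (the recess floor is 3 mm and the rim 8 mm above it), z up. Outline 117 mm (x) by 97 mm (y), larger rectangular recess 95 mm (x) by 75 mm (y): for the fire brick, its x and y along the tray's x and y (either way round).
- jar_centre (a point): White jar with a green lid, 54 mm in diameter and 54 mm high, loose, not to be disturbed. Point: its centre, 27 mm above its underside; z up.
- cube_centre (a point): Brass doming cube with round hollows, 50 mm a side, loose, not to be disturbed. Point: its centre, 25 mm above its underside; z up.

How it is judged:
At the end, for the whole second after the job is handed in: Each of the four lies in its own tray: centre within 15 mm of the tray's centre from above, at its height on the recess floor within 2.5 mm, upright within 0.05 rad, at rest (under 20 mm/s); jar and brass cube within 15 mm of their start (horizontal distance between brick_centre and brick_tray below 0.015 m and z of brick_centre in the frame of brick_tray between 0.0155 and 0.0205 m and angle between each of brick_centre, block_centre, wax_centre, weight_centre's own z axis and vertical below 0.05 rad and linear speed of each of brick, block, wax, weight below 0.02 m/s and horizontal distance between block_centre and block_tray below 0.015 m and z of block_centre in the frame of block_tray between 0.0195 and 0.0245 m and horizontal distance between wax_centre and wax_tray below 0.015 m and z of wax_centre in the frame of wax_tray between 0.009 and 0.014 m and horizontal distance between weight_centre and weight_tray below 0.015 m and z of weight_centre in the frame of weight_tray between 0.0155 and 0.0205 m and distance of each of jar_centre, cube_centre from where it was at the start of the episode below 0.015 m); the robot touches nothing.
It fails at once if a thing of the pile is dropped or knocked down (falls free by more than about 25 mm) ((contact force between brick and the fingers below 0.1 N and linear speed of brick above 0.7 m/s) or (contact force between block and the fingers below 0.1 N and linear speed of block above 0.7 m/s) or (contact force between wax and the fingers below 0.1 N and linear speed of wax above 0.7 m/s) or (contact force between weight and the fingers below 0.1 N and linear speed of weight above 0.7 m/s)).
It fails at once if the flux jar is moved by more than 15 mm or tipped (distance of jar_centre from where it was at the start of the episode above 0.015 m or angle between jar_centre's own z axis and vertical above 0.3 rad).
It fails at once if the brass doming cube is moved by more than 15 mm or tipped (distance of cube_centre from where it was at the start of the episode above 0.015 m or angle between cube_centre's own z axis and vertical above 0.3 rad).
It also fails if it takes over 120 s, if anything falls off the work surface, if the arm or the gripper's body presses on something with over 40 N, if the wrist force passes 120 N, or if a joint passes its speed limit or range.

ROBOT

A 6-joint arm with a two-finger parallel gripper is mounted at the origin on a cart in front of the work surface, level with it; the furniture and walls round the work are solid. World frame = base frame: x ahead of the robot, y to its left, z up, the work surface at z = 0. Lengths are in m, angles in rad, forces in N, time in s.
With the tool pointing down it reaches from about 0.35 to 0.85 m from the base axis. Payload 8.1 kg.
Tool frame: the origin (TCP) lies at the centre of the arm's flange, where the gripper is bolted on; the fingertips stand 186 mm ahead of it and the grasp point (between the pads) lies 167 mm ahead of it; z points along the fingers, y is the line along which they close (so a half turn about z gives the same grasp; the last joint's range is limited). The gripper opens to 93 mm and grips with 3 to 60 N. Pads are 15 mm wide; open, the fingers measure 128 mm over their backs; the gripper's body (75 mm by 188 mm) begins 65 mm behind the grasp point.
Start: joints at [1.128, 0.13, 1.488, -0, 1.523, -0.085], TCP at [0.21, 0.562, 0.405] pointing down, gripper open.
Joint ranges: [-2.96, 2.96], [-0.89, 2.26], [0.02, 2.5], [-1.34, 4.48], [0, 2.73], [-2.66, 2.66]. Speed limits (rad/s): [2.39, 2.39, 2.79, 3.14, 3.14, 3.14].

INTERFACE

Orientations are given as a rotation vector (axis times angle).
In Python, from plant import read_state, read_camera, camera_params, robot gives the robot as it stands.
- The arm moves only by the tool carry_out, never from a script. Its argument "targets" is a list of rows, each an object of numbers: "hand": the opening in per cent of the stroke, from 0 (shut) to 100 (fully open); "x", "y", "z": the shift along the tool's x, y, z in m; "ax", "ay", "az": the turn, a rotation vector about the tool's x, y, z in rad. In form: [{"hand": .., "x": .., "y": .., "z": .., "ax": .., "ay": .., "az": ..}, ...]. A call has 1 to 8 rows; each row is the pose to reach, as a shift and turn from the pose commanded when the call began, along the tool's axes at that moment; what a row does not reach only later rows make up. A row lasts 1/8 s, in which the tool goes at most 62.5 mm and 10.7 degrees, less where a joint would pass 70% of its speed; a pose out of reach is approached as far as the arm can. A call with a gripper value outside its range is refused whole. The fingers move at their own pace and stop on an object; "newtons" is the grip in N (left out, the last holds). Time passes only in rows, so rows that repeat a pose let the fingers close. It gives the time, the measured TCP pose, the force, the opening and the grip force at its end, in the units of the state.
- read_state(): the state, without advancing time (a new reading comes with each control period).
- read_camera(name): name is "scene" or "top"; returns (picture, depth): 480x640x3 uint8, blue, green, red; 480x640 float32, m along the optical axis (not along the pixel's ray), 0 where there is no reading.
- camera_params(name): a dict with "fx", "fy", "cx", "cy" (pixels), "k1" (the pictures are not rectified: a ray, as slopes to the right and down, at radius r is drawn at 1 + k1 r^2 times it, then the intrinsics apply), "position" and "rotation" of the camera in the world. Camera axes: x right, y up, looking along -z (the intrinsics and any distortion apply to the point x, -y, -z); pixel columns grow to the right and rows downward; lengths in m; the calibration is good to about 2 mm. A picture is of the moment at which its call begins. camera_params takes no time and is no camera call.
- robot.close_job(): hands the job in; it is judged then, once.
The state is a dict: "t": time; "q": joint angles; "dq": joint speeds; "joint_torque": joint torques, N m; "tool_pos": TCP position; "orientation": TCP orientation; "force": force on the tool from outside, world axes, zero at the start; "wrist_torque": the same for the moment, N m; "opening": finger opening in m; "gripper_force": force on a finger pad.
Only numpy, scipy, OpenCV 4.12 (cv2) and the standard library are available. Lean on these libraries where they do the work, as an engineer would, in place of code of your own. Each camera call takes 0.05 s, during which the arm holds its last target. There are 200 camera calls.

## Working session

There is one attempt and no reset: what is moved stays moved. The work goes in short steps, Python scripts to look and compute and a tool call to move; the robot and the scene stay as the last step left them, time stands still between calls to the robot, and variables do not carry over. Pictures are saved under pics/ and viewed, at most 18 in all, crops included, and the job is handed in when it is done.

Besides the shell and the picture viewer there is one more tool, called as a command line: name --argument value ..., lists and objects as JSON in quotes. carry_out: Moves the arm, as the interface text tells. Its arguments: {"type":"object","properties":{"targets":{"type":"array","items":{"type":"object","properties":{"hand":{"type":"number"},"x":{"type":"number"},"y":{"type":"number"},"z":{"type":"number"},"ax":{"type":"number"},"ay":{"type":"number"},"az":{"type":"number"}}}},"newtons":{"type":"number"}},"required":["targets"]}

```bash
ls; mkdir -p pics; cat > h.py <<'E'
import numpy as np, cv2, pickle
from plant import read_state, read_camera, camera_params, robot
def grab(n):
    im,d=read_camera(n); np.savez(f'{n}.npz',im=im,d=d); return im,d
def load(n):
    z=np.load(f'{n}.npz'); return z['im'],z['d']
def rays(n,uv):
    p=camera_params(n); uv=np.asarray(uv,float).reshape(-1,1,2)
    K=np.array([[p['fx'],0,p['cx']],[0,p['fy'],p['cy']],[0,0,1]],float)
    s=cv2.undistortPoints(uv,K,np.array([p['k1'],0,0,0,0.]))[:,0]
    R=np.array(p['rotation']); 
    if R.shape!=(3,3): R=cv2.Rodrigues(R)[0]
    return np.array(p['position']), np.c_[s[:,0],-s[:,1],-np.ones(len(s))]@R.T
def onplane(n,uv,z):
    o,r=rays(n,uv); return o+r*((z-o[2])/r[:,2])[:,None]
def cloud(n,d):
    h,w=d.shape; u,v=np.meshgrid(np.arange(w),np.arange(h))
    o,r=rays(n,np.stack([u,v],-1)); return (o+r*d.reshape(-1,1)).reshape(h,w,3)
E
python3 - <<'E'
from h import *
print(read_state())
for n in('scene','top'):
    im,d=grab(n); cv2.imwrite(f'pics/{n}0.png',im); print(camera_params(n))
    print((d>0).mean())
E
```

```text
pics
{'t': 0.0, 'q': array([ 1.12759970e+00,  1.31135760e-01,  1.48928165e+00,  2.13455521e-05,
        1.52301607e+00, -8.53606119e-02]), 'dq': array([-0.00019718, -0.00013161, -0.00124276, -0.00081673,  0.00244648,
       -0.00043564]), 'joint_torque': array([-6.00241510e-04, -5.59868217e+01, -4.91742504e+01,  7.64987734e-02,
        3.67096276e-02, -1.94324753e-04]), 'tool_pos': array([0.21000064, 0.56179819, 0.40370102]), 'orientation': array([-5.59005559e-01, -3.09094794e+00,  2.78197289e-03]), 'force': array([-0.33533326,  0.30781106, -0.70169536]), 'wrist_torque': array([-0.03265776, -0.02278113,  0.00998564]), 'gripper_force': 0.0, 'opening': 0.09302686474994795}
{'fx': 532.5407351166666, 'fy': 532.5407351166666, 'cx': 319.13448605969234, 'cy': 243.16203200501124, 'k1': -0.033493695592448386, 'position': array([-0.06696162, -0.70311156,  0.73470297]), 'rotation': array([ 0.92284468, -0.31619511, -0.5935442 ])}
0.9958984375
{'fx': 524.0566142491763, 'fy': 524.0566142491763, 'cx': 315.1424971101601, 'cy': 235.19386704283474, 'k1': -0.08970083636574443, 'position': array([0.26578096, 0.01086571, 1.33329586]), 'rotation': array([ 0.12085187, -0.11708156, -1.58445891])}
0.9961263020833333
```

View pics/scene0.png

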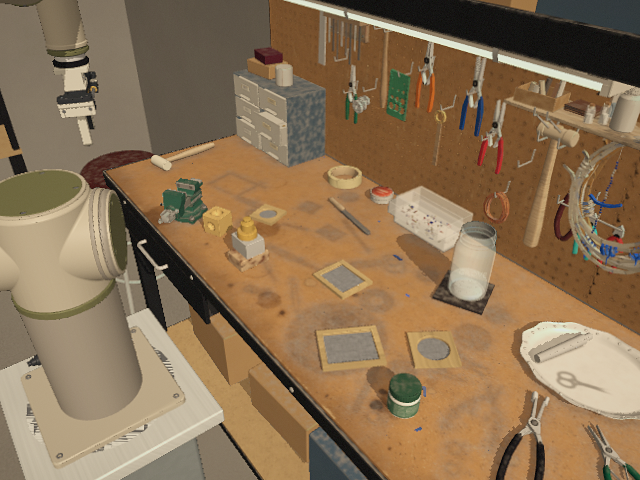

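View pics/top0.png

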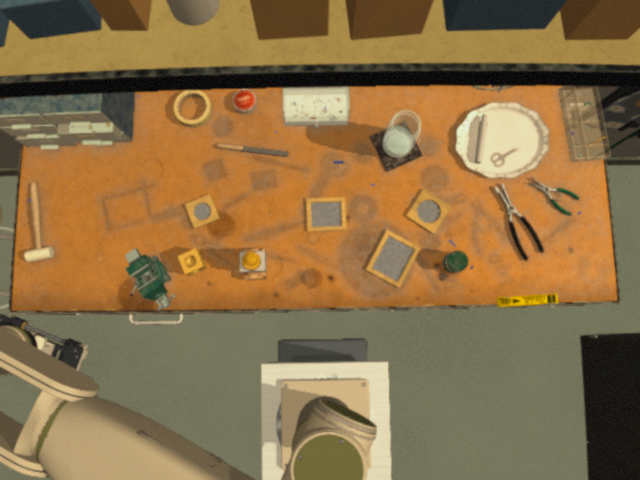

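Scene view: the pile is at about (247,245). Trays are at (268,213), (343,278), (433,348) and (350,348), the jar at (404,395) and the cube at (216,220). Top view: the pile is at (252,260), and the trays are weight (202,211), block (325,214), wax (428,211) and brick (392,259). The cube is at (191,261) and the jar at (456,261).

```bash
cat > m.py <<'E'
from h import *
seeds={'top':dict(weight=(202,211),block=(325,214),wax=(428,211),brick=(392,259)),'scene':dict(weight=(268,213),block=(343,278),wax=(433,348),brick=(350,348))}
for n in seeds:
    im,d=load(n); hsv=cv2.cvtColor(im,cv2.COLOR_BGR2HSV)
    m=((hsv[...,1]<80)).astype(np.uint8)
    k,lab=cv2.connectedComponents(m)
    for t,(u,v) in seeds[n].items():
        l=lab[v,u]; c=(lab==l).astype(np.uint8)
        cs=max(cv2.findContours(c,cv2.RETR_EXTERNAL,cv2.CHAIN_APPROX_NONE)[0],key=len)
        P=onplane(n,cs[:,0],0.003 )[:,:2]
        rc=cv2.minAreaRect((P*1000).astype(np.float32)); print(n,t,l,c.sum(),np.round(rc[0],1),np.round(rc[1],1),round(rc[2],1))
    P=cloud(n,d)
    for t,(x,y) in dict(pile=(.31,.2)).items(): pass
    for u,v in ([(252,260),(191,261),(456,261),(300,270)] if n=='top' else [(247,238),(216,216),(405,380)]): print(n,u,v,P[v,u].round(4))
    u,v=(252,260) if n=='top' else (247,240)
    cr=im[v-40:v+40,u-53:u+53] if n=='top' else im[v-40:v+40,u-53:u+53]
    cv2.imwrite(f'pics/{n}_pile.png',cv2.resize(cr,None,fx=7,fy=7,interpolation=cv2.INTER_CUBIC))
E
python3 m.py
```

```text
top weight 159 185 [537.1 305.4] [37.5 36.7] 0.9
top block 158 631 [523.4 -16.6] [72.2 57.9] 89.1
top wax 157 358 [ 526.9 -282.8] [55.1 52.9] 89.1
top brick 166 963 [ 405.5 -184.7] [70.4 90.9] 60.3
top 252 260 [0.3949 0.1606 0.1176]
top 191 261 [0.4036 0.324  0.0351]
top 456 261 [ 0.3908 -0.3351  0.0492]
top 300 270 [0.3797 0.0524 0.0015]
scene weight 200 96 [540.4 314.2] [34.9 39. ] 56.8
scene block 254 574 [527.2 -10.4] [60.2 76. ] 0.8
scene wax 291 530 [ 531.2 -274.7] [55.1 56. ] 44.3
scene brick 289 1360 [ 408.7 -177.9] [69.8 93.8] 60.4
scene 247 238 [0.3901 0.1553 0.0748]
scene 216 216 [0.3963 0.3153 0.0487]
scene 405 380 [ 0.3996 -0.3263  0.055 ]
```

View pics/top_pile.png

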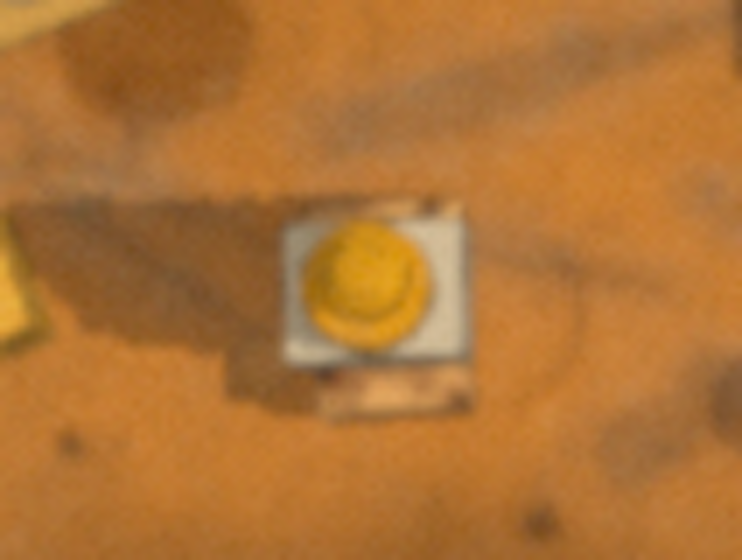

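View pics/scene_pile.png

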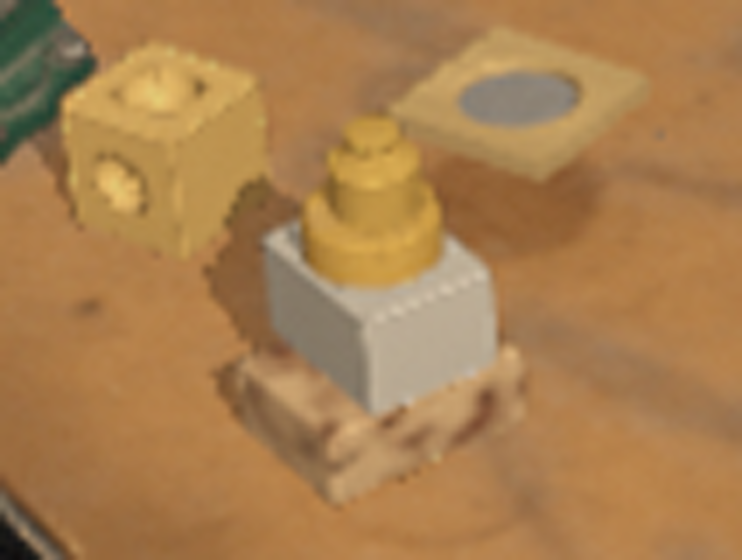

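```bash
python3 - <<'E'
from h import *
from scipy.spatial.transform import Rotation as Ro
for n in('top','scene'):
    im,d=load(n); P=cloud(n,d).reshape(-1,3); ok=(d.ravel()>0)
    m=ok&(abs(P[:,2])<.02)&(P[:,0]>.33)&(P[:,0]<.62)&(abs(P[:,1])<.45)
    for i in range(4):
        A=np.c_[np.ones(m.sum()),P[m,0]-.45,P[m,1]]; c=np.linalg.lstsq(A,P[m,2],rcond=None)[0]
        r=P[:,2]-c[0]-c[1]*(P[:,0]-.45)-c[2]*P[:,1]
        m=ok&(abs(r)<.004)&(P[:,0]>.33)&(P[:,0]<.62)&(abs(P[:,1])<.45)
    print(n,c,r[m].std(),m.sum())
    Q=P.reshape(480,640,3); z=r.reshape(480,640)
    near=(abs(Q[...,0]-.395)<.06)&(abs(Q[...,1]-.16)<.06)
    for lo,hi,t in((.022,.036,'brick'),(.061,.073,'blocktop'),(.078,.09,'waxtop'),(.095,.108,'foot'),(.11,.125,'knob')):
        k=near&(z>lo)&(z<hi); q=Q[k]
        if len(q)>3:
            rc=cv2.minAreaRect((q[:,:2]*1000).astype(np.float32)); print(n,t,len(q),np.median(z[k]).round(4),np.round(rc[0]),np.round(rc[1]),rc[2])
s=read_state();print(Ro.from_rotvec(s['orientation']).as_matrix().round(3))
for n,l in(('top',[(285,220),(465,215),(468,358),(288,362)]),('scene',[(264,240),(370,322),(492,270)])):
    o=(199,220) if n=='top' else (194,200)
    p=onplane(n,np.array(l)/7+o,.068); print(n,p[:,:2].round(4).tolist())
p=onplane('top',np.array([[367,285]])/7+(199,220),.085);print('wax',p)
E
```

```text
top [ 9.86492054e-05 -9.21544873e-05 -2.81731396e-03] 0.002030607756613455 28129
top brick 222 0.0294 [395. 164.] [77. 58.] 1.940195083618164
top blocktop 220 0.0677 [397. 166.] [49. 62.] 1.0649312734603882
top waxtop 140 0.0849 [396. 167.] [44. 44.] 89.72169494628906
top foot 82 0.104 [399. 166.] [28. 29.] 89.22984313964844
top knob 43 0.1146 [399. 166.] [15. 15.] 47.37824630737305
scene [-0.00014951  0.00018811 -0.00233528] 0.0015161598367117103 33094
scene brick 277 0.029 [397. 169.] [76. 61.] 2.770479440689087
scene blocktop 218 0.0678 [399. 171.] [49. 67.] 2.776860475540161
scene waxtop 143 0.0844 [396. 166.] [36. 44.] 49.807945251464844
scene foot 98 0.103 [400. 166.] [26. 28.] 74.61168670654297
scene knob 37 0.1143 [400. 169.] [14. 17.] 42.939456939697266
[[-0.937  0.35  -0.001]
 [ 0.35   0.937 -0.001]
 [ 0.    -0.002 -1.   ]]
top [[0.4217, 0.1967], [0.4224, 0.1339], [0.3726, 0.133], [0.3721, 0.1955]]
scene [[0.3749, 0.1972], [0.3788, 0.138], [0.4243, 0.1396]]
wax [[0.39670405 0.16596479 0.085     ]]
```

carry_out --targets '[{"x":-0.04,"y":-0.038,"z":0,"az":-0.1,"hand":100},{"x":-0.08,"y":-0.077,"az":-0.2,"hand":100},{"x":-0.12,"y":-0.115,"az":-0.3,"hand":100},{"x":-0.16,"y":-0.154,"az":-0.357,"hand":90},{"x":-0.2,"y":-0.192,"az":-0.357,"hand":80},{"x":-0.24,"y":-0.23,"az":-0.357,"hand":70},{"x":-0.28,"y":-0.27,"az":-0.357,"hand":70},{"x":-0.315,"y":-0.302,"z":0.03,"az":-0.357,"hand":70}]' --newtons 15

```text
schema error: expected keys hand, x, y, z, ax, ay, az
```

```bash
cat >> h.py <<'E'
from scipy.spatial.transform import Rotation as Ro
def to(x,y,ztip,yaw=None):
    "tool-axis shift and turn to bring the fingertips to (x,y,ztip), tool y at yaw deg"
    s=read_state(); R=Ro.from_rotvec(s['orientation']); p=np.array(s['tool_pos'])
    ty=R.as_matrix()[:,1]; yw=np.degrees(np.arctan2(ty[1],ty[0])); 
    print('now',p.round(4),'yaw',yw.round(2),'tilt',R.as_matrix()[:,2].round(4),'F',s['force'].round(1),'op',round(s['opening'],4),'g',round(s['gripper_force'],1),'t',s['t'])
    print(' shift',R.inv().apply(np.array([x,y,ztip+.186])-p).round(4),'az',0 if yaw is None else round(-np.radians(yaw-yw),4))
E
python3 - <<'E'
from h import *
to(.399,.169,.092,91)
im,d=grab('scene'); cv2.imwrite('pics/s1.png',cv2.resize(im[150:300,140:360],None,fx=3.5,fy=3.5))
E
```

```text
now [0.21   0.5618 0.4038] yaw 69.5 tilt [-7.0e-04 -1.5e-03 -1.0e+00] F [ 0.2  0.3 -0.2] op 0.0928 g 0.0 t 0.1
 shift [-0.3146 -0.3016  0.1262] az -0.3753
```

View pics/s1.png

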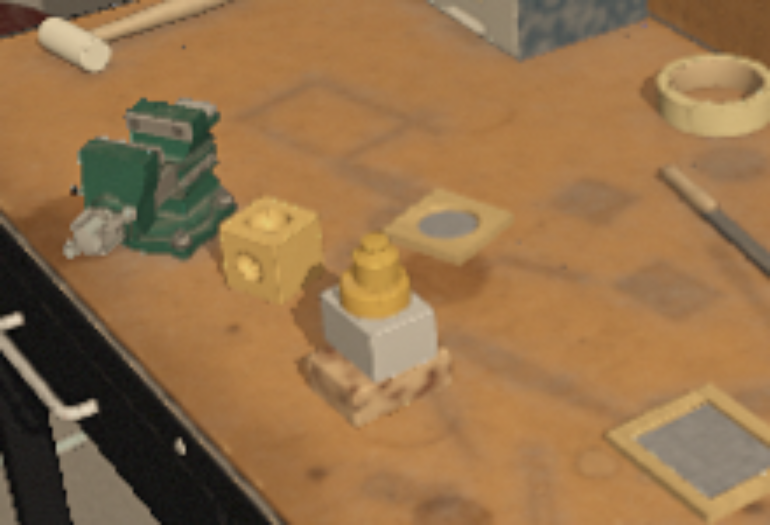

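The move was refused because every row needs all the keys. The picture shows the untouched pile at about (380,320) in the crop.

carry_out --targets '[{"hand":100,"x":-0.04,"y":-0.038,"z":0,"ax":0,"ay":0,"az":-0.1},{"hand":100,"x":-0.08,"y":-0.077,"z":0,"ax":0,"ay":0,"az":-0.2},{"hand":100,"x":-0.12,"y":-0.115,"z":0,"ax":0,"ay":0,"az":-0.3},{"hand":90,"x":-0.16,"y":-0.154,"z":0,"ax":0,"ay":0,"az":-0.375},{"hand":80,"x":-0.2,"y":-0.192,"z":0,"ax":0,"ay":0,"az":-0.375},{"hand":70,"x":-0.24,"y":-0.23,"z":0,"ax":0,"ay":0,"az":-0.375},{"hand":70,"x":-0.28,"y":-0.27,"z":0.015,"ax":0,"ay":0,"az":-0.375},{"hand":70,"x":-0.315,"y":-0.302,"z":0.04,"ax":0,"ay":0,"az":-0.375}]' --newtons 15

```text
t: 1.15
tool_pos: [0.4002, 0.167, 0.3652]
orientation: [-0.026, 3.139, 0.001]
force: [1.0, 1.0, -0.5]
opening: 0.0651
gripper_force: 0.0
```

```bash
python3 - <<'E'
from h import *
to(.399,.169,.092,91)
im,d=grab('scene'); cv2.imwrite('pics/s2.png',cv2.resize(im[110:280,150:350],None,fx=3.5,fy=3.5))
E
```

```text
now [0.4002 0.167  0.3652] yaw 90.95 tilt [ 2.6e-03  6.0e-04 -1.0e+00] F [ 1.   1.  -0.5] op 0.0651 g 0.0 t 1.15
 shift [0.0013 0.002  0.0872] az -0.0008
```

View pics/s2.png

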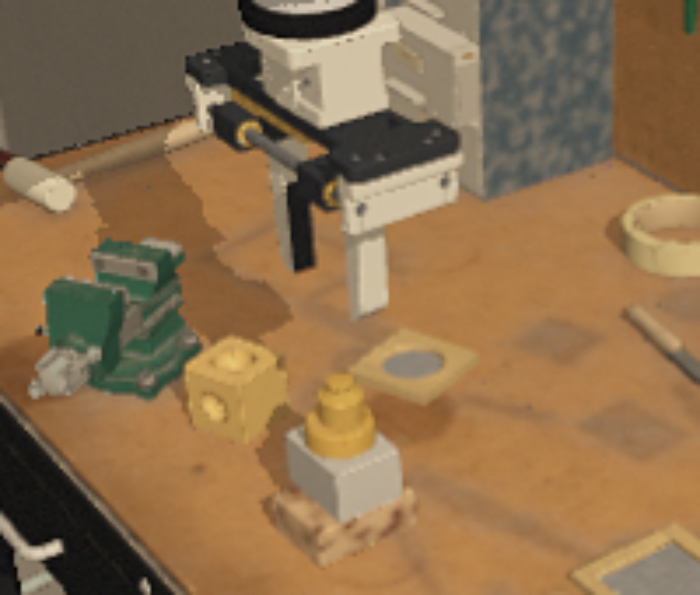

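The fingers hang above the pile: fingertips at about (370,318) and (300,270) in the crop, knob at (340,380). The pads reach the tips.

carry_out --targets '[{"hand":70,"x":0.001,"y":0.002,"z":0.03,"ax":0,"ay":0,"az":0},{"hand":70,"x":0.001,"y":0.002,"z":0.05,"ax":0,"ay":0,"az":0},{"hand":70,"x":0.001,"y":0.002,"z":0.065,"ax":0,"ay":0,"az":0},{"hand":70,"x":0.001,"y":0.002,"z":0.078,"ax":0,"ay":0,"az":0},{"hand":70,"x":0.001,"y":0.002,"z":0.086,"ax":0,"ay":0,"az":0},{"hand":70,"x":0.001,"y":0.002,"z":0.086,"ax":0,"ay":0,"az":0},{"hand":60,"x":0.001,"y":0.002,"z":0.086,"ax":0,"ay":0,"az":0},{"hand":55,"x":0.001,"y":0.002,"z":0.086,"ax":0,"ay":0,"az":0}]' --newtons 10

```text
t: 2.2
tool_pos: [0.3986, 0.1709, 0.2794]
orientation: [-0.027, 3.14, 0.0]
force: [-0.4, 0.7, -0.3]
opening: 0.0524
gripper_force: 0.0
```

```bash
python3 - <<'E'
from h import *
to(.399,.169,.092,91)
im,d=grab('scene'); cv2.imwrite('pics/s3.png',cv2.resize(im[180:280,190:310],None,fx=6,fy=6,interpolation=cv2.INTER_CUBIC))
E
```

```text
now [0.3986 0.1709 0.2794] yaw 90.99 tilt [ 1.1e-03  3.0e-04 -1.0e+00] F [-0.4  0.7 -0.3] op 0.0524 g 0.0 t 2.2
 shift [-0.0003 -0.0019  0.0014] az -0.0002
```

View pics/s3.png

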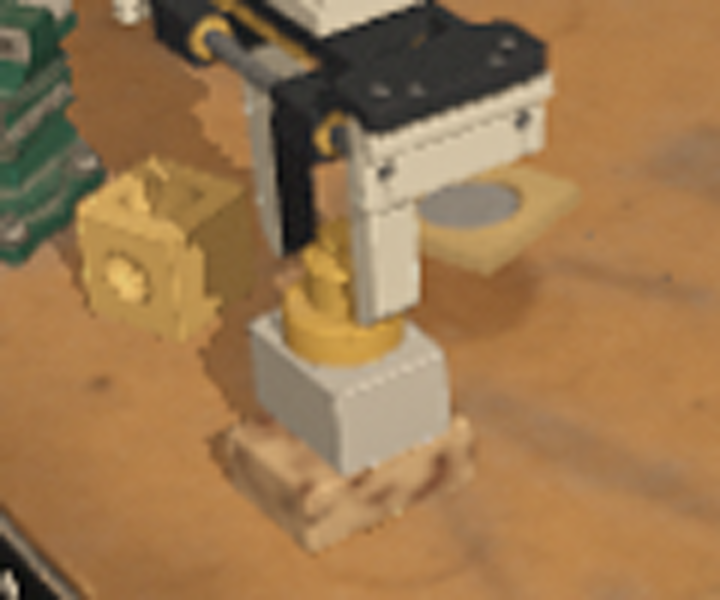

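```bash
python3 - <<'E'
from h import *
im,d=load('scene'); P=cloud('scene',d)
for t,(a,b,c,e) in dict(farpad=(288,308,150,235),nearback=(375,405,230,300),foot=(295,345,285,310),knobneck=(315,345,225,290),wax=(300,380,325,355)).items():
    q=P[180+c//6:180+e//6, 190+a//6:190+b//6].reshape(-1,3); print(t,len(q),np.median(q,0).round(4),q.min(0).round(3),q.max(0).round(3))
# top picture of fingers
im,d=grab('top'); P=cloud('top',d)
z=P[...,2]; near=(abs(P[...,0]-.4)<.05)&(abs(P[...,1]-.16)<.07)
for lo,hi in((.06,.074),(.078,.09),(.09,.11),(.11,.125),(.125,.17)):
    q=P[near&(z>lo)&(z<hi)]; print(lo,len(q), q.min(0).round(3) if len(q) else '', q.max(0).round(3) if len(q) else '')
E
```

```text
farpad 42 [0.398  0.1974 0.1192] [0.365 0.126 0.101] [0.402 0.202 0.182]
nearback 60 [0.3954 0.1289 0.1245] [0.39  0.126 0.107] [0.403 0.134 0.14 ]
foot 32 [0.3893 0.168  0.0937] [0.385 0.158 0.084] [0.393 0.189 0.101]
knobneck 55 [0.3938 0.1688 0.1053] [-0.067 -0.703  0.095] [0.408 0.199 0.735]
wax 65 [0.3879 0.1559 0.0807] [0.377 0.138 0.074] [0.401 0.167 0.094]
0.06 22 [0.373 0.155 0.063] [0.376 0.189 0.073]
0.078 3 [0.375 0.165 0.079] [0.375 0.17  0.082]
0.09 0  
0.11 0  
0.125 0
```

carry_out --targets '[{"hand":50,"x":-0.001,"y":-0.002,"z":0.001,"ax":0,"ay":0,"az":0},{"hand":42,"x":-0.001,"y":-0.002,"z":0.001,"ax":0,"ay":0,"az":0},{"hand":36,"x":-0.001,"y":-0.002,"z":0.001,"ax":0,"ay":0,"az":0},{"hand":30,"x":-0.001,"y":-0.002,"z":0.001,"ax":0,"ay":0,"az":0},{"hand":25,"x":-0.001,"y":-0.002,"z":0.001,"ax":0,"ay":0,"az":0},{"hand":20,"x":-0.001,"y":-0.002,"z":0.001,"ax":0,"ay":0,"az":0},{"hand":20,"x":-0.001,"y":-0.002,"z":0.001,"ax":0,"ay":0,"az":0},{"hand":20,"x":-0.001,"y":-0.002,"z":0.001,"ax":0,"ay":0,"az":0}]' --newtons 10

```text
t: 3.3
tool_pos: [0.3994, 0.1688, 0.2777]
orientation: [0.027, -3.141, -0.0]
force: [-0.8, 0.6, 0.2]
opening: 0.0295
gripper_force: 10.0
```

carry_out --targets '[{"hand":20,"x":0,"y":0,"z":-0.01,"ax":0,"ay":0,"az":0},{"hand":20,"x":0,"y":0,"z":-0.025,"ax":0,"ay":0,"az":0},{"hand":20,"x":0,"y":0,"z":-0.045,"ax":0,"ay":0,"az":0},{"hand":20,"x":-0.02,"y":0.02,"z":-0.055,"ax":0,"ay":0,"az":0},{"hand":20,"x":-0.045,"y":0.045,"z":-0.055,"ax":0,"ay":0,"az":0},{"hand":20,"x":-0.07,"y":0.07,"z":-0.055,"ax":0,"ay":0,"az":0},{"hand":20,"x":-0.095,"y":0.095,"z":-0.055,"ax":0,"ay":0,"az":0},{"hand":20,"x":-0.115,"y":0.115,"z":-0.055,"ax":0,"ay":0,"az":0}]' --newtons 12

```text
t: 4.3
tool_pos: [0.5134, 0.2868, 0.3339]
orientation: [-0.027, 3.14, 0.001]
force: [0.6, 0.2, -0.6]
opening: 0.0292
gripper_force: 12.0
```

carry_out --targets '[{"hand":20,"x":-0.015,"y":0.015,"z":0.01,"ax":0,"ay":0,"az":0},{"hand":20,"x":-0.028,"y":0.026,"z":0.03,"ax":0,"ay":0,"az":0},{"hand":20,"x":-0.028,"y":0.026,"z":0.05,"ax":0,"ay":0,"az":0},{"hand":20,"x":-0.028,"y":0.026,"z":0.07,"ax":0,"ay":0,"az":0},{"hand":20,"x":-0.028,"y":0.026,"z":0.085,"ax":0,"ay":0,"az":0},{"hand":20,"x":-0.028,"y":0.026,"z":0.095,"ax":0,"ay":0,"az":0},{"hand":20,"x":-0.028,"y":0.026,"z":0.1,"ax":0,"ay":0,"az":0},{"hand":20,"x":-0.028,"y":0.026,"z":0.1,"ax":0,"ay":0,"az":0}]'

```text
t: 5.3
tool_pos: [0.54, 0.3122, 0.2328]
orientation: [-0.027, 3.141, 0.0]
force: [-0.2, -0.5, -1.0]
opening: 0.0288
gripper_force: 12.0
```

```bash
python3 - <<'E'
from h import *
to(.541,.313,.010,91)
im,d=grab('scene'); cv2.imwrite('pics/s4.png',cv2.resize(im[130:280,170:370],None,fx=4,fy=4,interpolation=cv2.INTER_CUBIC))
E
```

```text
now [0.54   0.3122 0.2328] yaw 90.98 tilt [ 1.e-04  0.e+00 -1.e+00] F [-0.2 -0.5 -1. ] op 0.0288 g 12.0 t 5.3
 shift [-0.001   0.0007  0.0368] az -0.0003
```

View pics/s4.png

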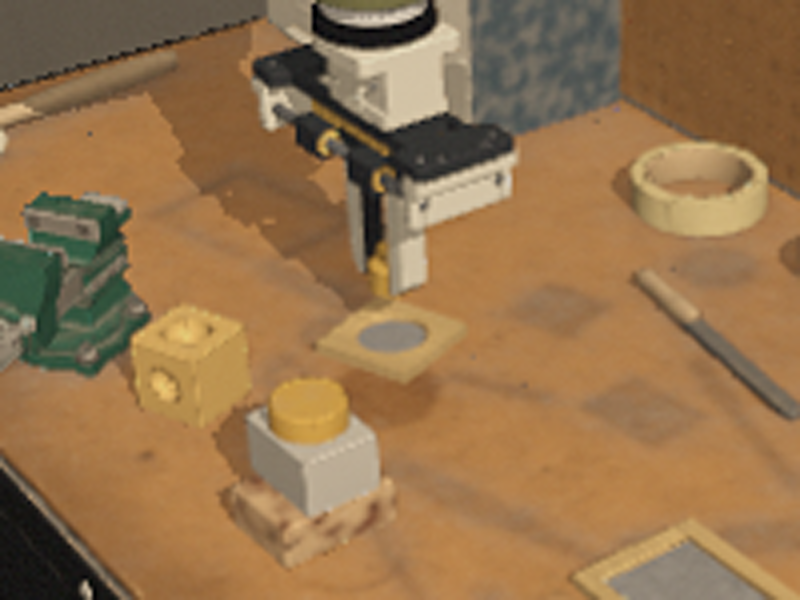

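The weight hangs upright in the fingers at about (382,278) in the crop, above the tray recess at (393,335). The rest of the pile stands untouched at (310,480).

```bash
python3 - <<'E'
from h import *
im,d=load('scene'); P=cloud('scene',d)
q=P[130+258//4:130+292//4,170+374//4:170+388//4].reshape(-1,3); print(np.c_[q].round(3)[::2])
print(onplane('scene',[[170+381/4,130+295/4]],.040))
q=P[130+240//4:130+280//4,170+395//4:170+425//4].reshape(-1,3); print('finger back',np.median(q,0))
E
```

```text
[[0.537 0.326 0.057]
 [0.533 0.308 0.066]
 [0.534 0.32  0.058]
 [0.538 0.317 0.058]
 [0.53  0.314 0.059]
 [0.534 0.311 0.059]
 [0.529 0.313 0.057]
 [0.533 0.309 0.058]
 [0.531 0.316 0.052]
 [0.529 0.304 0.058]
 [0.53  0.314 0.05 ]
 [0.53  0.304 0.055]
 [0.526 0.308 0.051]
 [0.531 0.306 0.051]
 [0.527 0.311 0.047]
 [0.529 0.304 0.05 ]
 [0.529 0.314 0.042]
 [0.528 0.303 0.047]]
[[0.53050699 0.30587033 0.04      ]]
finger back [0.53553765 0.28289008 0.07538984]
```

carry_out --targets '[{"hand":20,"x":-0.001,"y":0.001,"z":0.01,"ax":0,"ay":0,"az":0},{"hand":20,"x":-0.001,"y":0.001,"z":0.018,"ax":0,"ay":0,"az":0},{"hand":20,"x":-0.001,"y":0.001,"z":0.024,"ax":0,"ay":0,"az":0},{"hand":20,"x":-0.001,"y":0.001,"z":0.028,"ax":0,"ay":0,"az":0},{"hand":20,"x":-0.001,"y":0.001,"z":0.031,"ax":0,"ay":0,"az":0},{"hand":20,"x":-0.001,"y":0.001,"z":0.033,"ax":0,"ay":0,"az":0},{"hand":20,"x":-0.001,"y":0.001,"z":0.034,"ax":0,"ay":0,"az":0},{"hand":20,"x":-0.001,"y":0.001,"z":0.034,"ax":0,"ay":0,"az":0}]'

```text
t: 6.35
tool_pos: [0.541, 0.3133, 0.1988]
orientation: [-0.027, 3.141, 0.0]
force: [-0.2, 0.2, -2.3]
opening: 0.0292
gripper_force: 12.0
```

carry_out --targets '[{"hand":20,"x":0,"y":0,"z":0.001,"ax":0,"ay":0,"az":0},{"hand":20,"x":0,"y":0,"z":0.001,"ax":0,"ay":0,"az":0}]'

```text
t: 6.6
tool_pos: [0.5409, 0.3133, 0.1977]
orientation: [-0.027, 3.141, -0.0]
force: [0.3, -0.2, -1.3]
opening: 0.0289
gripper_force: 12.0
```

carry_out --targets '[{"hand":20,"x":0,"y":0,"z":0.0015,"ax":0,"ay":0,"az":0},{"hand":20,"x":0,"y":0,"z":0.0015,"ax":0,"ay":0,"az":0}]'

```text
t: 6.85
tool_pos: [0.5409, 0.3133, 0.196]
orientation: [0.027, -3.141, 0.0]
force: [0.2, -1.1, -1.2]
opening: 0.0293
gripper_force: 12.0
```

carry_out --targets '[{"hand":20,"x":0,"y":0,"z":0.001,"ax":0,"ay":0,"az":0},{"hand":20,"x":0,"y":0,"z":0.001,"ax":0,"ay":0,"az":0},{"hand":20,"x":0,"y":0,"z":0.001,"ax":0,"ay":0,"az":0}]'

```text
t: 7.22
tool_pos: [0.5409, 0.3133, 0.1952]
orientation: [0.027, -3.141, 0.0]
force: [-0.3, 0.1, -1.4]
opening: 0.0292
gripper_force: 12.0
```

carry_out --targets '[{"hand":20,"x":0,"y":0,"z":0.0006,"ax":0,"ay":0,"az":0},{"hand":33,"x":0,"y":0,"z":0.0006,"ax":0,"ay":0,"az":0},{"hand":38,"x":0,"y":0,"z":0,"ax":0,"ay":0,"az":0},{"hand":45,"x":0,"y":0,"z":0,"ax":0,"ay":0,"az":0},{"hand":50,"x":0,"y":0,"z":0,"ax":0,"ay":0,"az":0},{"hand":55,"x":0,"y":0,"z":-0.02,"ax":0,"ay":0,"az":0},{"hand":60,"x":0,"y":0,"z":-0.06,"ax":0,"ay":0,"az":0},{"hand":70,"x":0,"y":0,"z":-0.11,"ax":0,"ay":0,"az":0}]'

```text
t: 8.22
tool_pos: [0.5406, 0.3131, 0.3068]
orientation: [0.027, -3.14, 0.001]
force: [0.1, -0.2, 0.0]
opening: 0.0613
gripper_force: 0.0
```

```bash
python3 - <<'E'
from h import *
to(.399,.169,.076,91)
im,d=grab('scene'); cv2.imwrite('pics/s5.png',cv2.resize(im[180:280,200:320],None,fx=6,fy=6,interpolation=cv2.INTER_CUBIC))
E
```

```text
now [0.5406 0.3131 0.3068] yaw 90.98 tilt [-1.1e-03 -6.0e-04 -1.0e+00] F [ 0.1 -0.2  0. ] op 0.0613 g 0.0 t 8.225
 shift [ 0.144  -0.1416  0.045 ] az -0.0003
```

View pics/s5.png

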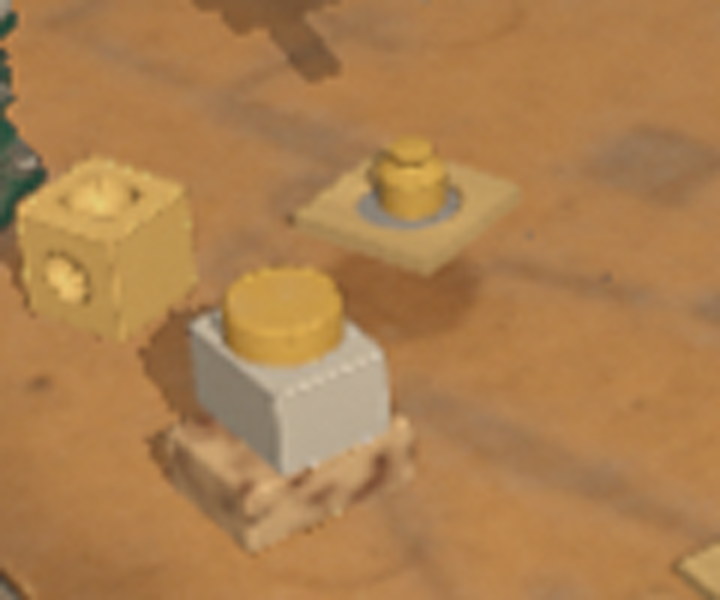

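The weight stands upright in its recess at (412,180) in the crop. The wax puck sits on the block, top face at about (283,305).

```bash
python3 - <<'E'
from h import *
im,d=load('scene'); hsv=cv2.cvtColor(im,cv2.COLOR_BGR2HSV)[180:280,200:320]
print(onplane('scene',[[200+283.5/6,180+304/6]],.085).round(4))
im,d=grab('top'); P=cloud('top',d); z=P[...,2]+.0028*P[...,1]
near=(abs(P[...,0]-.4)<.05)&(abs(P[...,1]-.165)<.05)
for lo,hi in((.022,.036),(.061,.073),(.079,.09)):
    q=P[near&(z>lo)&(z<hi)]; rc=cv2.minAreaRect((q[:,:2]*1000).astype(np.float32)); print(len(q),rc)
near=(abs(P[...,0]-.54)<.05)&(abs(P[...,1]-.31)<.05)
q=P[near&(z>.015)&(z<.04)]; print('weight',len(q),q.mean(0))
E
```

```text
[[0.3981 0.1664 0.085 ]]
215 ((395.4488525390625, 164.31491088867188), (76.37860107421875, 58.72991180419922), 2.4010982513427734)
214 ((397.1911926269531, 166.06382751464844), (48.395870208740234, 61.68040466308594), 2.140228509902954)
257 ((396.8789367675781, 167.85897827148438), (43.07426452636719, 43.96913528442383), 44.400123596191406)
weight 4 [0.54561182 0.29565975 0.01853311]
```

carry_out --targets '[{"hand":75,"x":0.036,"y":-0.035,"z":0,"ax":0,"ay":0,"az":0},{"hand":75,"x":0.075,"y":-0.075,"z":0,"ax":0,"ay":0,"az":0},{"hand":75,"x":0.115,"y":-0.115,"z":0,"ax":0,"ay":0,"az":0},{"hand":75,"x":0.144,"y":-0.141,"z":0,"ax":0,"ay":0,"az":0},{"hand":75,"x":0.144,"y":-0.141,"z":0.015,"ax":0,"ay":0,"az":0},{"hand":75,"x":0.144,"y":-0.141,"z":0.03,"ax":0,"ay":0,"az":0},{"hand":75,"x":0.144,"y":-0.141,"z":0.04,"ax":0,"ay":0,"az":0},{"hand":75,"x":0.144,"y":-0.141,"z":0.045,"ax":0,"ay":0,"az":0}]'

```text
t: 9.32
tool_pos: [0.3994, 0.1702, 0.2589]
orientation: [0.028, -3.139, 0.001]
force: [0.4, -0.3, 0.7]
opening: 0.0697
gripper_force: 0.0
```

carry_out --targets '[{"hand":65,"x":0,"y":0,"z":0,"ax":0,"ay":0,"az":0},{"hand":58,"x":0,"y":0,"z":0,"ax":0,"ay":0,"az":0},{"hand":52,"x":0,"y":0,"z":0,"ax":0,"ay":0,"az":0},{"hand":47,"x":0,"y":0,"z":0,"ax":0,"ay":0,"az":0},{"hand":42,"x":0,"y":0,"z":0,"ax":0,"ay":0,"az":0},{"hand":38,"x":0,"y":0,"z":0,"ax":0,"ay":0,"az":0},{"hand":38,"x":0,"y":0,"z":0,"ax":0,"ay":0,"az":0},{"hand":38,"x":0,"y":0,"z":0,"ax":0,"ay":0,"az":0}]' --newtons 10

```text
t: 10.32
tool_pos: [0.3996, 0.1699, 0.2606]
orientation: [-0.027, 3.141, 0.0]
force: [-0.7, 0.6, 4.4]
opening: 0.0442
gripper_force: 10.0
```

carry_out --targets '[{"hand":38,"x":0,"y":0,"z":-0.008,"ax":0,"ay":0,"az":0},{"hand":38,"x":0,"y":0,"z":-0.02,"ax":0,"ay":0,"az":0},{"hand":38,"x":0,"y":0,"z":-0.035,"ax":0,"ay":0,"az":0},{"hand":38,"x":0,"y":-0.01,"z":-0.05,"ax":0,"ay":0,"az":0},{"hand":38,"x":-0.01,"y":-0.035,"z":-0.06,"ax":0,"ay":0,"az":0},{"hand":38,"x":-0.02,"y":-0.07,"z":-0.06,"ax":0,"ay":0,"az":0},{"hand":38,"x":-0.03,"y":-0.11,"z":-0.06,"ax":0,"ay":0,"az":0},{"hand":38,"x":-0.041,"y":-0.15,"z":-0.06,"ax":0,"ay":0,"az":0}]' --newtons 12

```text
t: 11.32
tool_pos: [0.4431, 0.0188, 0.3214]
orientation: [-0.027, 3.14, -0.0]
force: [0.8, 0.2, -0.0]
opening: 0.044
gripper_force: 12.0
```

carry_out --targets '[{"hand":38,"x":-0.01,"y":-0.04,"z":0,"ax":0,"ay":0,"az":0},{"hand":38,"x":-0.02,"y":-0.08,"z":0,"ax":0,"ay":0,"az":0},{"hand":38,"x":-0.033,"y":-0.12,"z":0,"ax":0,"ay":0,"az":0},{"hand":38,"x":-0.045,"y":-0.16,"z":0,"ax":0,"ay":0,"az":0},{"hand":38,"x":-0.055,"y":-0.2,"z":0,"ax":0,"ay":0,"az":0},{"hand":38,"x":-0.067,"y":-0.24,"z":0,"ax":0,"ay":0,"az":0},{"hand":38,"x":-0.076,"y":-0.275,"z":0,"ax":0,"ay":0,"az":0},{"hand":38,"x":-0.083,"y":-0.298,"z":0.01,"ax":0,"ay":0,"az":0}]'

```text
t: 12.32
tool_pos: [0.5312, -0.2786, 0.3122]
orientation: [-0.025, 3.139, -0.003]
force: [0.5, -0.3, -1.5]
opening: 0.044
gripper_force: 12.0
```

```bash
python3 - <<'E'
from h import *
to(.531,-.276,.0105,91)
im,d=grab('scene'); cv2.imwrite('pics/s6.png',cv2.resize(im[200:400,240:500],None,fx=3,fy=3,interpolation=cv2.INTER_CUBIC))
E
```

```text
now [ 0.5312 -0.2786  0.3122] yaw 90.91 tilt [ 0.0021 -0.0018 -1.    ] F [ 0.5 -0.3 -1.5] op 0.044 g 12.0 t 12.325
 shift [0.0004 0.0028 0.1157] az -0.0015
```

View pics/s6.png

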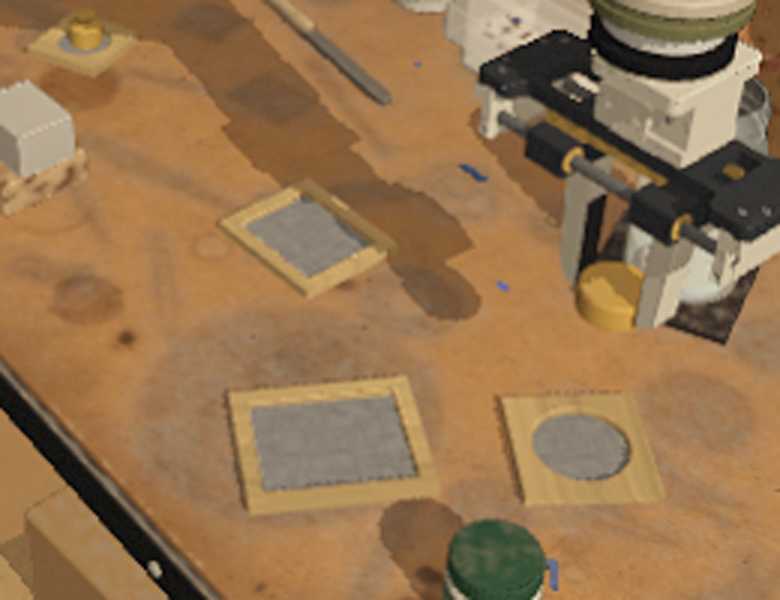

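The puck is held level at about (612,295) in the crop, with its recess at (580,445) below. The jar is untouched at (495,560).

carry_out --targets '[{"hand":38,"x":0,"y":0.002,"z":0.02,"ax":0,"ay":0,"az":0},{"hand":38,"x":0,"y":0.002,"z":0.045,"ax":0,"ay":0,"az":0},{"hand":38,"x":0,"y":0.002,"z":0.065,"ax":0,"ay":0,"az":0},{"hand":38,"x":0,"y":0.002,"z":0.085,"ax":0,"ay":0,"az":0},{"hand":38,"x":0,"y":0.002,"z":0.098,"ax":0,"ay":0,"az":0},{"hand":38,"x":0,"y":0.002,"z":0.106,"ax":0,"ay":0,"az":0},{"hand":38,"x":0,"y":0.002,"z":0.11,"ax":0,"ay":0,"az":0},{"hand":38,"x":0,"y":0.002,"z":0.112,"ax":0,"ay":0,"az":0}]'

```text
t: 13.38
tool_pos: [0.5313, -0.2741, 0.1986]
orientation: [-0.027, 3.141, -0.001]
force: [0.1, 0.6, -0.3]
opening: 0.0438
gripper_force: 12.0
```

carry_out --targets '[{"hand":38,"x":0,"y":0.001,"z":0.001,"ax":0,"ay":0,"az":0},{"hand":38,"x":0,"y":0.001,"z":0.002,"ax":0,"ay":0,"az":0},{"hand":38,"x":0,"y":0.001,"z":0.002,"ax":0,"ay":0,"az":0}]'

```text
t: 13.75
tool_pos: [0.5311, -0.273, 0.1964]
orientation: [-0.027, 3.141, -0.0]
force: [0.4, -0.8, 0.0]
opening: 0.0441
gripper_force: 12.0
```

carry_out --targets '[{"hand":38,"x":0,"y":0,"z":0.001,"ax":0,"ay":0,"az":0},{"hand":38,"x":0,"y":0,"z":0.001,"ax":0,"ay":0,"az":0},{"hand":38,"x":0,"y":0,"z":0.001,"ax":0,"ay":0,"az":0}]'

```text
t: 14.12
tool_pos: [0.531, -0.273, 0.1953]
orientation: [0.027, -3.141, 0.0]
force: [0.8, 0.2, -0.7]
opening: 0.044
gripper_force: 12.0
```

carry_out --targets '[{"hand":38,"x":0,"y":-0.002,"z":0.0005,"ax":0,"ay":0,"az":0},{"hand":38,"x":0,"y":-0.002,"z":0.0005,"ax":0,"ay":0,"az":0},{"hand":50,"x":0,"y":-0.002,"z":0.0005,"ax":0,"ay":0,"az":0},{"hand":55,"x":0,"y":-0.002,"z":0,"ax":0,"ay":0,"az":0},{"hand":60,"x":0,"y":-0.002,"z":0,"ax":0,"ay":0,"az":0},{"hand":65,"x":0,"y":-0.002,"z":-0.01,"ax":0,"ay":0,"az":0},{"hand":75,"x":0,"y":-0.002,"z":-0.05,"ax":0,"ay":0,"az":0},{"hand":95,"x":0,"y":-0.002,"z":-0.1,"ax":0,"ay":0,"az":0}]'

```text
t: 15.12
tool_pos: [0.5305, -0.2747, 0.2956]
orientation: [0.027, -3.139, -0.002]
force: [0.8, 0.3, 1.6]
opening: 0.0755
gripper_force: 0.0
```

```bash
python3 - <<'E'
from h import *
to(.399,.170,.036,92)
im,d=grab('scene'); cv2.imwrite('pics/s7.png',cv2.resize(im[200:400,220:480],None,fx=3,fy=3,interpolation=cv2.INTER_CUBIC))
E
```

```text
now [ 0.5305 -0.2747  0.2956] yaw 90.98 tilt [-0.0021  0.0013 -1.    ] F [0.8 0.3 1.6] op 0.0755 g 0.0 t 15.125
 shift [0.1237 0.4468 0.0745] az -0.0177
```

View pics/s7.png

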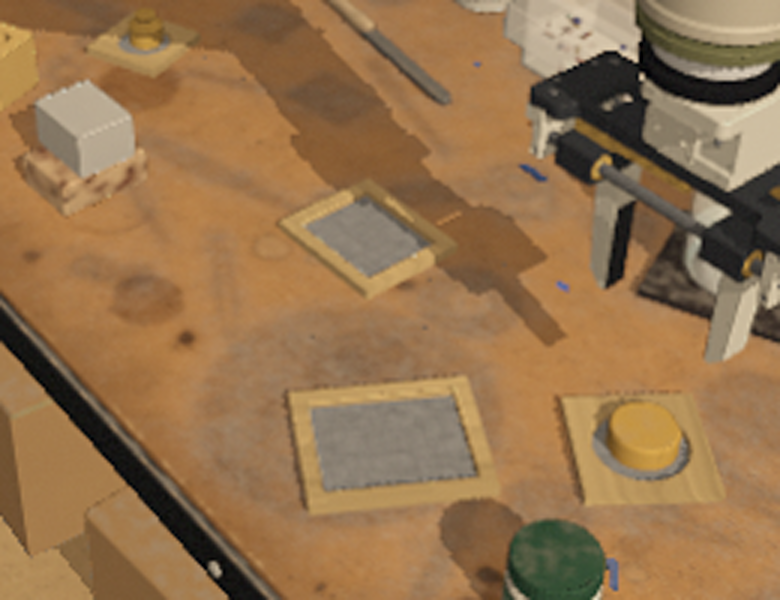

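The puck sits flat in its recess at (645,440) in the crop. The steel block stands on the brick at (85,125), and the jar is in place.

carry_out --targets '[{"hand":100,"x":0.012,"y":0.045,"z":0,"ax":0,"ay":0,"az":-0.018},{"hand":100,"x":0.026,"y":0.1,"z":0,"ax":0,"ay":0,"az":-0.018},{"hand":100,"x":0.042,"y":0.155,"z":0,"ax":0,"ay":0,"az":-0.018},{"hand":100,"x":0.057,"y":0.21,"z":0,"ax":0,"ay":0,"az":-0.018},{"hand":100,"x":0.073,"y":0.265,"z":0,"ax":0,"ay":0,"az":-0.018},{"hand":100,"x":0.09,"y":0.32,"z":0,"ax":0,"ay":0,"az":-0.018},{"hand":100,"x":0.105,"y":0.375,"z":0,"ax":0,"ay":0,"az":-0.018},{"hand":100,"x":0.117,"y":0.42,"z":0,"ax":0,"ay":0,"az":-0.018}]'

```text
t: 16.18
tool_pos: [0.4061, 0.1448, 0.2962]
orientation: [-0.056, 3.139, 0.001]
force: [0.1, -0.4, 1.0]
opening: 0.093
gripper_force: 0.0
```

carry_out --targets '[{"hand":100,"x":0.007,"y":0.027,"z":0,"ax":0,"ay":0,"az":0},{"hand":100,"x":0.007,"y":0.027,"z":0,"ax":0,"ay":0,"az":0},{"hand":100,"x":0.007,"y":0.027,"z":0,"ax":0,"ay":0,"az":0}]'

```text
t: 16.55
tool_pos: [0.3991, 0.1693, 0.2956]
orientation: [-0.056, 3.14, -0.0]
force: [-0.5, 0.0, 0.1]
opening: 0.0928
gripper_force: 0.0
```

```bash
python3 - <<'E'
from h import *
to(.399,.170,.037,92)
im,d=grab('scene'); P=cloud('scene',d)
z=P[...,2]; near=(abs(P[...,0]-.4)<.05)&(abs(P[...,1]-.165)<.05)
for lo,hi in((.061,.074),):
    q=P[near&(z>lo)&(z<hi)]; rc=cv2.minAreaRect((q[:,:2]*1000).astype(np.float32)); print(len(q),rc, np.median(q,0))
cv2.imwrite('pics/s8.png',cv2.resize(im[160:300,180:340],None,fx=4,fy=4,interpolation=cv2.INTER_CUBIC))
E
```

```text
now [0.3991 0.1693 0.2956] yaw 92.04 tilt [ 8.e-04 -3.e-04 -1.e+00] F [-0.5  0.   0.1] op 0.0928 g 0.0 t 16.55
 shift [0.0001 0.0007 0.0726] az 0.0007
403 ((399.75775146484375, 170.61007690429688), (50.2299690246582, 65.3365707397461), 1.6464741230010986) [0.39736512 0.16626845 0.06741347]
```

View pics/s8.png

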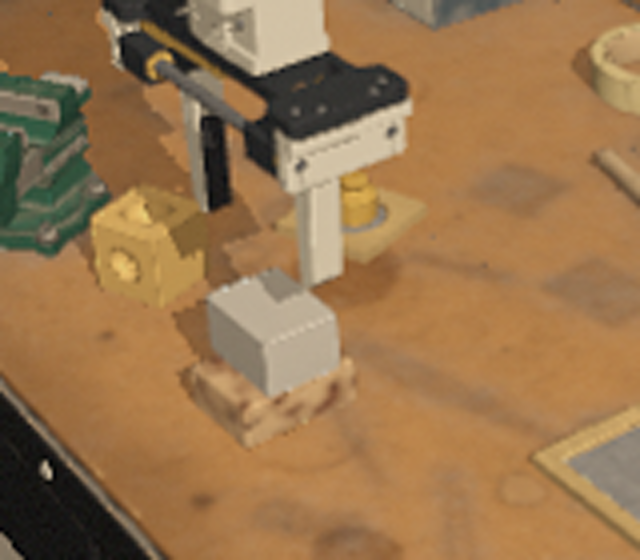

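The open fingers straddle the block (top face at about (272,300) in the crop), with the cube clear to the left.

carry_out --targets '[{"hand":100,"x":0,"y":0,"z":0.015,"ax":0,"ay":0,"az":0},{"hand":100,"x":0,"y":0,"z":0.032,"ax":0,"ay":0,"az":0},{"hand":100,"x":0,"y":0,"z":0.048,"ax":0,"ay":0,"az":0},{"hand":100,"x":0,"y":0,"z":0.06,"ax":0,"ay":0,"az":0},{"hand":100,"x":0,"y":0,"z":0.068,"ax":0,"ay":0,"az":0},{"hand":100,"x":0,"y":0,"z":0.072,"ax":0,"ay":0,"az":0},{"hand":85,"x":0,"y":0,"z":0.072,"ax":0,"ay":0,"az":0},{"hand":78,"x":0,"y":0,"z":0.072,"ax":0,"ay":0,"az":0}]' --newtons 45

```text
t: 17.6
tool_pos: [0.3992, 0.1698, 0.2238]
orientation: [-0.055, 3.14, 0.0]
force: [0.4, 0.4, -1.1]
opening: 0.0775
gripper_force: 0.0
```

carry_out --targets '[{"hand":72,"x":0,"y":0,"z":0,"ax":0,"ay":0,"az":0},{"hand":68,"x":0,"y":0,"z":0,"ax":0,"ay":0,"az":0},{"hand":64,"x":0,"y":0,"z":0,"ax":0,"ay":0,"az":0},{"hand":60,"x":0,"y":0,"z":0,"ax":0,"ay":0,"az":0},{"hand":55,"x":0,"y":0,"z":0,"ax":0,"ay":0,"az":0},{"hand":55,"x":0,"y":0,"z":0,"ax":0,"ay":0,"az":0},{"hand":55,"x":0,"y":0,"z":-0.004,"ax":0,"ay":0,"az":0},{"hand":55,"x":0,"y":0,"z":-0.008,"ax":0,"ay":0,"az":0}]'

```text
t: 18.6
tool_pos: [0.3982, 0.1693, 0.2305]
orientation: [0.055, -3.139, 0.002]
force: [0.3, -0.1, -7.5]
opening: 0.0618
gripper_force: 45.0
```

carry_out --targets '[{"hand":55,"x":0,"y":0,"z":-0.015,"ax":0,"ay":0,"az":0},{"hand":55,"x":0,"y":0,"z":-0.03,"ax":0,"ay":0,"az":0},{"hand":55,"x":-0.01,"y":-0.015,"z":-0.04,"ax":0,"ay":0,"az":0.01},{"hand":55,"x":-0.027,"y":-0.04,"z":-0.04,"ax":0,"ay":0,"az":0.02},{"hand":55,"x":-0.05,"y":-0.075,"z":-0.04,"ax":0,"ay":0,"az":0.035},{"hand":55,"x":-0.073,"y":-0.11,"z":-0.04,"ax":0,"ay":0,"az":0.035},{"hand":55,"x":-0.097,"y":-0.145,"z":-0.04,"ax":0,"ay":0,"az":0.035},{"hand":55,"x":-0.114,"y":-0.171,"z":-0.04,"ax":0,"ay":0,"az":0.035}]'

```text
t: 19.6
tool_pos: [0.52, 0.0012, 0.2726]
orientation: [0.001, 3.14, -0.001]
force: [0.1, 1.3, -7.0]
opening: 0.0619
gripper_force: 45.0
```

carry_out --targets '[{"hand":55,"x":-0.008,"y":-0.013,"z":0,"ax":0,"ay":0,"az":0},{"hand":55,"x":-0.008,"y":-0.013,"z":0.012,"ax":0,"ay":0,"az":0},{"hand":55,"x":-0.008,"y":-0.013,"z":0.025,"ax":0,"ay":0,"az":0},{"hand":55,"x":-0.008,"y":-0.013,"z":0.035,"ax":0,"ay":0,"az":0},{"hand":55,"x":-0.008,"y":-0.013,"z":0.045,"ax":0,"ay":0,"az":0},{"hand":55,"x":-0.008,"y":-0.013,"z":0.045,"ax":0,"ay":0,"az":0}]'

```text
t: 20.35
tool_pos: [0.5261, -0.0098, 0.2249]
orientation: [0.001, -3.139, -0.0]
force: [-1.1, -0.3, -7.4]
opening: 0.0616
gripper_force: 45.0
```

```bash
python3 - <<'E'
from h import *
to(.527,-.011,.0108,90)
im,d=grab('scene'); cv2.imwrite('pics/s9.png',cv2.resize(im[170:330,230:430],None,fx=4,fy=3.75,interpolation=cv2.INTER_CUBIC))
E
```

```text
now [ 0.5261 -0.0098  0.2249] yaw 90.04 tilt [-2.4e-03  3.0e-04 -1.0e+00] F [-1.1 -0.3 -7.4] op 0.0616 g 45.0 t 20.35
 shift [-0.001  -0.0012  0.0281] az 0.0007
```

View pics/s9.png

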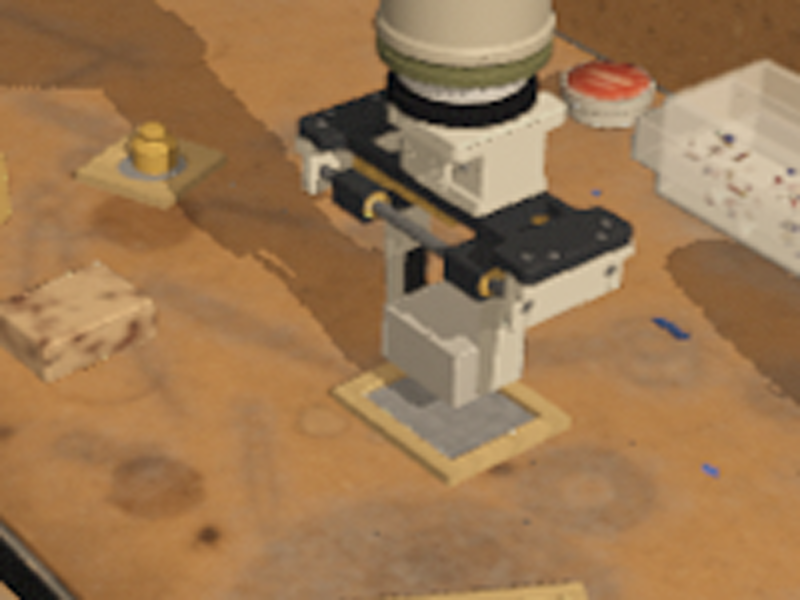

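The block hangs level at about (440,340) in the crop, over its recess at (450,415). The brick lies free at (75,325).

carry_out --targets '[{"hand":55,"x":0,"y":-0.001,"z":0.009,"ax":0,"ay":0,"az":0},{"hand":55,"x":0,"y":-0.001,"z":0.016,"ax":0,"ay":0,"az":0},{"hand":55,"x":0,"y":-0.001,"z":0.021,"ax":0,"ay":0,"az":0},{"hand":55,"x":0,"y":-0.001,"z":0.024,"ax":0,"ay":0,"az":0},{"hand":55,"x":0,"y":-0.001,"z":0.026,"ax":0,"ay":0,"az":0},{"hand":55,"x":0,"y":-0.001,"z":0.027,"ax":0,"ay":0,"az":0},{"hand":55,"x":0,"y":-0.001,"z":0.027,"ax":0,"ay":0,"az":0}]'

```text
t: 21.28
tool_pos: [0.5269, -0.0112, 0.1993]
orientation: [-0.0, 3.141, -0.0]
force: [0.3, 0.8, -7.0]
opening: 0.0617
gripper_force: 45.0
```

carry_out --targets '[{"hand":55,"x":0,"y":0,"z":0.001,"ax":0,"ay":0,"az":0},{"hand":55,"x":0,"y":0,"z":0.001,"ax":0,"ay":0,"az":0}]'

```text
t: 21.52
tool_pos: [0.5268, -0.0112, 0.1982]
orientation: [0.0, -3.142, 0.0]
force: [0.7, 0.4, -7.8]
opening: 0.0619
gripper_force: 45.0
```

carry_out --targets '[{"hand":55,"x":0,"y":0,"z":0.0007,"ax":0,"ay":0,"az":0},{"hand":55,"x":0,"y":0,"z":0.0007,"ax":0,"ay":0,"az":0}]'

```text
t: 21.78
tool_pos: [0.5268, -0.0112, 0.1975]
orientation: [0.0, -3.142, -0.0]
force: [-0.3, 0.7, -7.5]
opening: 0.0619
gripper_force: 45.0
```

carry_out --targets '[{"hand":55,"x":0,"y":0,"z":0.0008,"ax":0,"ay":0,"az":0},{"hand":55,"x":0,"y":0,"z":0.0008,"ax":0,"ay":0,"az":0}]'

```text
t: 22.02
tool_pos: [0.5268, -0.0112, 0.1966]
orientation: [0.0, -3.141, -0.0]
force: [0.2, -0.5, -7.6]
opening: 0.0617
gripper_force: 45.0
```

carry_out --targets '[{"hand":55,"x":0,"y":0,"z":0.0006,"ax":0,"ay":0,"az":0},{"hand":55,"x":0,"y":0,"z":0.0006,"ax":0,"ay":0,"az":0}]'

```text
t: 22.28
tool_pos: [0.5269, -0.0112, 0.1962]
orientation: [-0.0, 3.142, -0.0]
force: [-0.9, 0.4, -7.2]
opening: 0.0619
gripper_force: 45.0
```

```bash
python3 - <<'E'
from h import *
to(.527,-.011,.0108,90)
im,d=grab('top'); P=cloud('top',d); z=P[...,2]+.0028*P[...,1]
near=(abs(P[...,0]-.4)<.06)&(abs(P[...,1]-.165)<.06)
q=P[near&(z>.022)&(z<.036)]; print('brick top',len(q),cv2.minAreaRect((q[:,:2]*1000).astype(np.float32)))
im,d=grab('scene'); P=cloud('scene',d); z=P[...,2]; near=(abs(P[...,0]-.4)<.06)&(abs(P[...,1]-.165)<.06)
q=P[near&(z>.025)&(z<.036)]; print('brick scene',len(q),cv2.minAreaRect((q[:,:2]*1000).astype(np.float32)))
E
```

```text
now [ 0.5269 -0.0112  0.1962] yaw 90.01 tilt [ 1.e-04 -0.e+00 -1.e+00] F [-0.9  0.4 -7.2] op 0.0619 g 45.0 t 22.275
 shift [-0.0001  0.0002 -0.0006] az 0.0002
brick top 673 ((395.2514343261719, 165.73809814453125), (76.71160888671875, 56.04399871826172), 3.0658645629882812)
brick scene 524 ((397.4212646484375, 168.72793579101562), (76.64176940917969, 58.84318542480469), 2.739164113998413)
```

carry_out --targets '[{"hand":55,"x":0,"y":0,"z":0.0006,"ax":0,"ay":0,"az":0},{"hand":55,"x":0,"y":0,"z":0.0006,"ax":0,"ay":0,"az":0}]'

```text
t: 22.62
tool_pos: [0.5269, -0.0112, 0.1962]
orientation: [0.0, -3.142, 0.0]
force: [-5.0, 0.7, 2.7]
opening: 0.0618
gripper_force: 45.0
```

carry_out --targets '[{"hand":55,"x":0,"y":0,"z":0.0006,"ax":0,"ay":0,"az":0},{"hand":55,"x":0,"y":0,"z":0.0006,"ax":0,"ay":0,"az":0}]'

```text
t: 22.88
tool_pos: [0.527, -0.0112, 0.1962]
orientation: [0.0, -3.141, 0.0]
force: [-9.0, 0.5, 9.5]
opening: 0.0618
gripper_force: 45.0
```

carry_out --targets '[{"hand":55,"x":0,"y":0,"z":-0.0011,"ax":0,"ay":0,"az":0},{"hand":66,"x":0,"y":0,"z":-0.0011,"ax":0,"ay":0,"az":0},{"hand":72,"x":0,"y":0,"z":-0.0011,"ax":0,"ay":0,"az":0},{"hand":80,"x":0,"y":0,"z":-0.0011,"ax":0,"ay":0,"az":0},{"hand":90,"x":0,"y":0,"z":-0.004,"ax":0,"ay":0,"az":0},{"hand":95,"x":0,"y":0,"z":-0.02,"ax":0,"ay":0,"az":0},{"hand":100,"x":0,"y":0,"z":-0.06,"ax":0,"ay":0,"az":0},{"hand":100,"x":0,"y":0,"z":-0.09,"ax":0,"ay":0,"az":0}]'

```text
t: 23.88
tool_pos: [0.5272, -0.0112, 0.2878]
orientation: [-0.0, 3.139, -0.0]
force: [0.3, -0.3, -0.2]
opening: 0.0926
gripper_force: 0.0
```

```bash
python3 - <<'E'
from h import *
to(.3985,.169,.008,92.7)
im,d=grab('scene'); cv2.imwrite('pics/s10.png',cv2.resize(im[180:330,220:420],None,fx=4,fy=4,interpolation=cv2.INTER_CUBIC))
E
```

```text
now [ 0.5272 -0.0112  0.2878] yaw 90.01 tilt [ 2.2e-03 -3.0e-04 -1.0e+00] F [ 0.3 -0.3 -0.2] op 0.0926 g 0.0 t 23.875
 shift [0.1289 0.1803 0.0935] az -0.0469
```

View pics/s10.png

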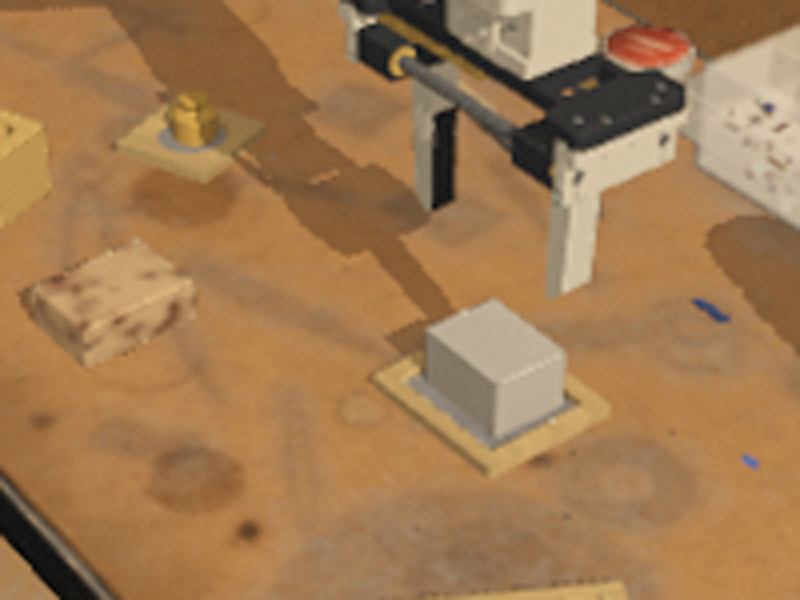

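The block sits flat in its recess at (495,370) in the crop, with felt showing at the left and front. The brick is free at (110,300).

carry_out --targets '[{"hand":100,"x":0.026,"y":0.036,"z":0,"ax":0,"ay":0,"az":-0.02},{"hand":100,"x":0.055,"y":0.077,"z":0,"ax":0,"ay":0,"az":-0.047},{"hand":100,"x":0.085,"y":0.118,"z":0,"ax":0,"ay":0,"az":-0.047},{"hand":100,"x":0.112,"y":0.156,"z":0,"ax":0,"ay":0,"az":-0.047},{"hand":100,"x":0.129,"y":0.18,"z":0,"ax":0,"ay":0,"az":-0.047},{"hand":100,"x":0.129,"y":0.18,"z":0.01,"ax":0,"ay":0,"az":-0.047},{"hand":100,"x":0.129,"y":0.18,"z":0.03,"ax":0,"ay":0,"az":-0.047},{"hand":100,"x":0.129,"y":0.18,"z":0.05,"ax":0,"ay":0,"az":-0.047}]' --newtons 35

```text
t: 24.92
tool_pos: [0.3985, 0.1682, 0.2348]
orientation: [-0.074, 3.139, -0.0]
force: [-0.1, -0.2, 0.0]
opening: 0.0931
gripper_force: 0.0
```

carry_out --targets '[{"hand":100,"x":0,"y":0,"z":0.015,"ax":0,"ay":0,"az":0},{"hand":100,"x":0,"y":0,"z":0.028,"ax":0,"ay":0,"az":0},{"hand":100,"x":0,"y":0,"z":0.037,"ax":0,"ay":0,"az":0},{"hand":95,"x":0,"y":0,"z":0.042,"ax":0,"ay":0,"az":0},{"hand":88,"x":0,"y":0,"z":0.042,"ax":0,"ay":0,"az":0},{"hand":80,"x":0,"y":0,"z":0.042,"ax":0,"ay":0,"az":0},{"hand":72,"x":0,"y":0,"z":0.042,"ax":0,"ay":0,"az":0},{"hand":67,"x":0,"y":0,"z":0.042,"ax":0,"ay":0,"az":0}]'

```text
t: 25.92
tool_pos: [0.3979, 0.1688, 0.1932]
orientation: [-0.074, 3.14, 0.0]
force: [0.8, -0.3, -0.0]
opening: 0.0636
gripper_force: 0.0
```

carry_out --targets '[{"hand":62,"x":0,"y":0,"z":0,"ax":0,"ay":0,"az":0},{"hand":58,"x":0,"y":0,"z":0,"ax":0,"ay":0,"az":0},{"hand":54,"x":0,"y":0,"z":0,"ax":0,"ay":0,"az":0},{"hand":50,"x":0,"y":0,"z":0,"ax":0,"ay":0,"az":0},{"hand":50,"x":0,"y":0,"z":0,"ax":0,"ay":0,"az":0},{"hand":50,"x":0,"y":0,"z":0,"ax":0,"ay":0,"az":0}]'

```text
t: 26.68
tool_pos: [0.398, 0.1689, 0.1932]
orientation: [-0.074, 3.14, 0.001]
force: [-0.2, 3.7, 3.3]
opening: 0.0566
gripper_force: 35.0
```

```bash
python3 - <<'E'
from h import *
to(.409,-.179,.0115,60.4)
E
```

```text
now [0.398  0.1689 0.1932] yaw 92.7 tilt [ 4.e-04  4.e-04 -1.e+00] F [-0.2  3.7  3.3] op 0.0566 g 35.0 t 26.675
 shift [ 0.0054 -0.3481 -0.0045] az 0.5638
```

carry_out --targets '[{"hand":50,"x":0,"y":0,"z":-0.008,"ax":0,"ay":0,"az":0},{"hand":50,"x":0,"y":0,"z":-0.022,"ax":0,"ay":0,"az":0},{"hand":50,"x":0,"y":0,"z":-0.042,"ax":0,"ay":0,"az":0},{"hand":50,"x":0,"y":-0.01,"z":-0.062,"ax":0,"ay":0,"az":0},{"hand":50,"x":0.001,"y":-0.035,"z":-0.08,"ax":0,"ay":0,"az":0.04},{"hand":50,"x":0.001,"y":-0.07,"z":-0.085,"ax":0,"ay":0,"az":0.1},{"hand":50,"x":0.002,"y":-0.11,"z":-0.085,"ax":0,"ay":0,"az":0.17},{"hand":50,"x":0.003,"y":-0.15,"z":-0.085,"ax":0,"ay":0,"az":0.24}]' --newtons 40

```text
t: 27.68
tool_pos: [0.4017, 0.0175, 0.2789]
orientation: [0.305, 3.126, -0.001]
force: [0.7, -0.3, -1.5]
opening: 0.0566
gripper_force: 40.0
```

```bash
python3 - <<'E'
from h import *
to(.409,-.179,.04,60.4)
E
```

```text
now [0.4017 0.0175 0.2789] yaw 78.85 tilt [ 1.e-03 -5.e-04 -1.e+00] F [ 0.7 -0.3 -1.5] op 0.0566 g 40.0 t 27.675
 shift [-0.0451 -0.1914  0.053 ] az 0.3219
```

carry_out --targets '[{"hand":50,"x":-0.008,"y":-0.035,"z":0,"ax":0,"ay":0,"az":0.06},{"hand":50,"x":-0.017,"y":-0.072,"z":0,"ax":0,"ay":0,"az":0.12},{"hand":50,"x":-0.026,"y":-0.11,"z":0,"ax":0,"ay":0,"az":0.18},{"hand":50,"x":-0.035,"y":-0.148,"z":0,"ax":0,"ay":0,"az":0.24},{"hand":50,"x":-0.042,"y":-0.178,"z":0,"ax":0,"ay":0,"az":0.3},{"hand":50,"x":-0.045,"y":-0.191,"z":0.015,"ax":0,"ay":0,"az":0.322},{"hand":50,"x":-0.045,"y":-0.191,"z":0.035,"ax":0,"ay":0,"az":0.322},{"hand":50,"x":-0.045,"y":-0.191,"z":0.045,"ax":0,"ay":0,"az":0.322}]'

```text
t: 28.68
tool_pos: [0.4087, -0.1765, 0.231]
orientation: [-0.798, -3.035, -0.001]
force: [-0.2, -0.5, -1.0]
opening: 0.0567
gripper_force: 40.0
```

```bash
python3 - <<'E'
from h import *
to(.409,-.179,.0102,60.4)
im,d=grab('scene'); cv2.imwrite('pics/s11.png',cv2.resize(im[240:420,280:480],None,fx=3.3,fy=3.3,interpolation=cv2.INTER_CUBIC))
E
```

```text
now [ 0.4087 -0.1765  0.231 ] yaw 60.53 tilt [-0.0026  0.0016 -1.    ] F [-0.2 -0.5 -1. ] op 0.0567 g 40.0 t 28.675
 shift [-0.0016 -0.002   0.0348] az 0.0023
```

View pics/s11.png

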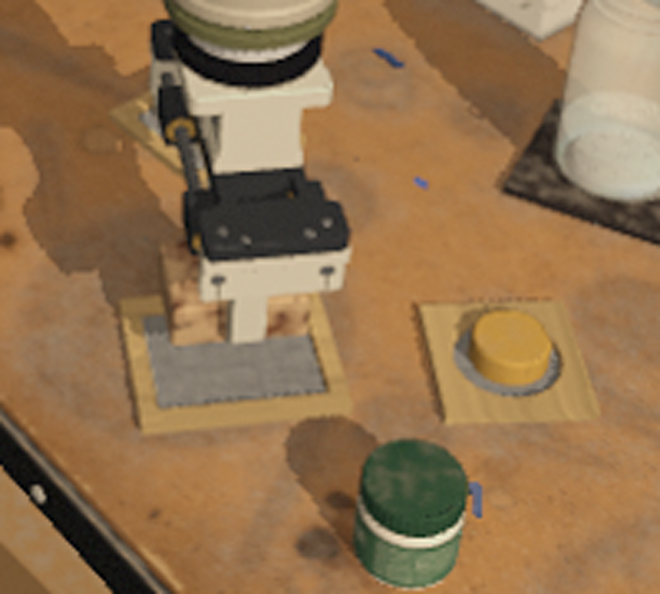

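The brick is level above its recess. Its lower edge spans about (165–310, 340) and the felt (150–327, 370), so it is centred along the long side. The jar at (412,510) is clear.

carry_out --targets '[{"hand":50,"x":0,"y":-0.001,"z":0.01,"ax":0,"ay":0,"az":0},{"hand":50,"x":0,"y":-0.001,"z":0.018,"ax":0,"ay":0,"az":0},{"hand":50,"x":0,"y":-0.001,"z":0.024,"ax":0,"ay":0,"az":0},{"hand":50,"x":0,"y":-0.001,"z":0.028,"ax":0,"ay":0,"az":0},{"hand":50,"x":0,"y":-0.001,"z":0.031,"ax":0,"ay":0,"az":0},{"hand":50,"x":0,"y":-0.001,"z":0.032,"ax":0,"ay":0,"az":0},{"hand":50,"x":0,"y":-0.001,"z":0.032,"ax":0,"ay":0,"az":0}]'

```text
t: 29.6
tool_pos: [0.409, -0.1782, 0.201]
orientation: [0.8, 3.038, -0.0]
force: [0.3, 0.3, -2.0]
opening: 0.0568
gripper_force: 40.0
```

carry_out --targets '[{"hand":50,"x":0,"y":0,"z":0.0006,"ax":0,"ay":0,"az":0},{"hand":50,"x":0,"y":0,"z":0.0006,"ax":0,"ay":0,"az":0}]'

```text
t: 29.85
tool_pos: [0.409, -0.1782, 0.2004]
orientation: [0.8, 3.038, -0.0]
force: [0.6, -0.2, -1.7]
opening: 0.0566
gripper_force: 40.0
```

carry_out --targets '[{"hand":50,"x":0,"y":0,"z":0.0015,"ax":0,"ay":0,"az":0},{"hand":50,"x":0,"y":0,"z":0.003,"ax":0,"ay":0,"az":0},{"hand":50,"x":0,"y":0,"z":0.003,"ax":0,"ay":0,"az":0}]'

```text
t: 30.22
tool_pos: [0.4089, -0.1781, 0.1971]
orientation: [-0.8, -3.038, -0.0]
force: [-0.1, -0.3, -1.9]
opening: 0.0567
gripper_force: 40.0
```

carry_out --targets '[{"hand":50,"x":0,"y":0,"z":0.0012,"ax":0,"ay":0,"az":0},{"hand":50,"x":0,"y":0,"z":0.0012,"ax":0,"ay":0,"az":0}]'

```text
t: 30.48
tool_pos: [0.409, -0.1782, 0.1962]
orientation: [0.8, 3.038, -0.0]
force: [-0.1, -0.1, -1.9]
opening: 0.0563
gripper_force: 40.0
```

carry_out --targets '[{"hand":50,"x":0,"y":0,"z":0.0006,"ax":0,"ay":0,"az":0},{"hand":50,"x":0,"y":0,"z":0.0006,"ax":0,"ay":0,"az":0}]'

```text
t: 30.72
tool_pos: [0.4091, -0.1782, 0.1962]
orientation: [-0.8, -3.038, -0.0]
force: [-3.6, 1.9, 7.8]
opening: 0.0566
gripper_force: 40.0
```

Contact came at the expected height, so I release and retreat.

carry_out --targets '[{"hand":50,"x":0,"y":0,"z":-0.0006,"ax":0,"ay":0,"az":0},{"hand":66,"x":0,"y":0,"z":-0.0006,"ax":0,"ay":0,"az":0},{"hand":72,"x":0,"y":0,"z":-0.001,"ax":0,"ay":0,"az":0},{"hand":80,"x":0,"y":0,"z":-0.001,"ax":0,"ay":0,"az":0},{"hand":85,"x":0,"y":0,"z":-0.004,"ax":0,"ay":0,"az":0},{"hand":85,"x":0,"y":0,"z":-0.03,"ax":0,"ay":0,"az":0},{"hand":85,"x":0,"y":0,"z":-0.08,"ax":0,"ay":0,"az":0},{"hand":85,"x":0,"y":0,"z":-0.13,"ax":0,"ay":0,"az":0}]'

```text
t: 31.72
tool_pos: [0.4086, -0.178, 0.3269]
orientation: [-0.8, -3.037, -0.0]
force: [0.2, -0.9, 0.9]
opening: 0.0791
gripper_force: 0.0
```

carry_out --targets '[{"hand":85,"x":0,"y":0.03,"z":-0.03,"ax":0,"ay":0,"az":0},{"hand":85,"x":0,"y":0.08,"z":-0.03,"ax":0,"ay":0,"az":0},{"hand":85,"x":0,"y":0.12,"z":-0.03,"ax":0,"ay":0,"az":0},{"hand":85,"x":0,"y":0.14,"z":-0.03,"ax":0,"ay":0,"az":0},{"hand":85,"x":0,"y":0.14,"z":-0.03,"ax":0,"ay":0,"az":0}]'

```text
t: 32.35
tool_pos: [0.4782, -0.0552, 0.3556]
orientation: [-0.796, -3.039, -0.0]
force: [0.3, -0.5, 0.6]
opening: 0.0794
gripper_force: 0.0
```

```bash
python3 - <<'E'
from h import *
im,d=grab('scene'); cv2.imwrite('pics/s12.png',cv2.resize(im[180:430,180:500],None,fx=2.4,fy=2.4,interpolation=cv2.INTER_CUBIC))
P=cloud('scene',d); P[...,2]+=.0023*P[...,1]
for t,x,y,h,r in(('weight',.541,.313,.033,.006),('wax',.531,-.275,.02,.012),('block',.527,-.011,.041,.015),('brick',.409,-.178,.033,.02)):
    q=P[(np.hypot(P[...,0]-x,P[...,1]-y)<r)&(abs(P[...,2]-h)<.015)]
    if len(q)>3:
        A=np.c_[np.ones(len(q)),q[:,:2]-[x,y]]; c=np.linalg.lstsq(A,q[:,2],rcond=None)[0]; print(t,len(q),'top z',c[0].round(4),'expected',h,'slopes',c[1:].round(3))
E
```

```text
weight 18 top z 0.0293 expected 0.033 slopes [0.654 0.262]
wax 97 top z 0.0206 expected 0.02 slopes [0.011 0.016]
block 95 top z 0.0405 expected 0.041 slopes [0.035 0.001]
brick 267 top z 0.0323 expected 0.033 slopes [0.008 0.002]
```

View pics/s12.png

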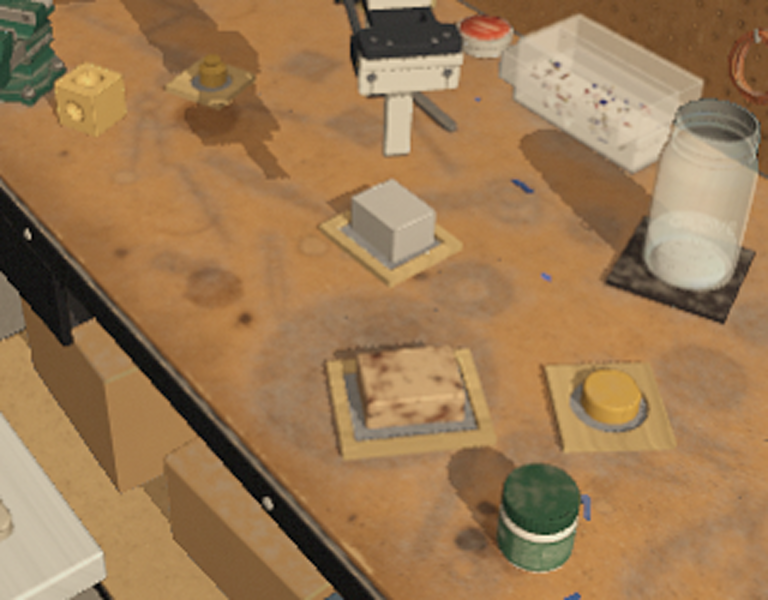

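All four things sit in their recesses: weight (212,72), block (393,222), brick (413,385), wax (612,395). The jar and cube stand where they were. I'll check the block's tilt once more over its whole top face.

```bash
python3 - <<'E'
from h import *
for n,g in(('scene',.0023),('top',.0028)):
    ims=[grab(n)[1] for _ in range(3)]
    P=cloud(n,np.median(ims,0).astype(np.float32)); P[...,2]+=g*P[...,1]; y0=-.011 if n=='scene' else -.016
    q=P[(abs(P[...,0]-.527)<.022)&(abs(P[...,1]-y0)<.028)&(abs(P[...,2]-.041)<.007)]
    A=np.c_[np.ones(len(q)),q[:,:2]-[.527,y0]]; c,rs=np.linalg.lstsq(A,q[:,2],rcond=None)[:2]; s=np.sqrt(rs[0]/len(q)*np.diag(np.linalg.inv(A.T@A)))
    print(n,len(q),c.round(4),'+-',s.round(4),cv2.minAreaRect((q[:,:2]*1000).astype(np.float32))[0])
E
```

```text
scene 330 [0.0404 0.0188 0.0051] +- [0.0001 0.0049 0.004 ] (526.7214965820312, -11.129589080810547)
top 19 [ 0.0389 -0.0872 -0.0551] +- [0.0034 0.1656 0.059 ] (510.38519287109375, -25.363496780395508)
```

```bash
python3 -c "
from h import *
print(robot.close_job())"
```

```text
the job is handed in; nothing more can be done
None
```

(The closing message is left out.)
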